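# Sort heater spares into their bins

### The arm

A 6-joint arm with a two-finger parallel gripper is mounted at the origin on a cart in front of the work surface, level with it; the furniture and walls round the work are solid. World frame = base frame: x ahead of the robot, y to its left, z up, the work surface at z = 0. Lengths are in m, angles in rad, forces in N, time in s.
With the tool pointing down it reaches from about 0.375 to 0.975 m from the base axis. Payload 3.8 kg.
Tool frame: the origin (TCP) lies midway between the tips of the shut fingers; the grasp point (between the pads) lies 19 mm behind it; z points along the fingers, y is the line along which they close (so a half turn about z gives the same grasp; the last joint's range is limited). The gripper opens to 85 mm and grips with 20 to 120 N. Pads are 22 mm wide; open, the fingers measure 114 mm over their backs; the gripper's body (76 mm by 85 mm) begins 54 mm behind the grasp point. The pads swing forward as they close: fully open they stand 13 mm farther back than shut.
Start: joints at [-1.179, 0.264, 1.604, -0, 1.274, -0.037], TCP at [0.281, -0.614, 0.231] pointing down, gripper open.
Joint ranges: [-2.63, 2.63], [-0.94, 2.18], [0.31, 2.57], [-1.31, 4.45], [0, 2.66], [-2.55, 2.55]. Speed limits (rad/s): [2.57, 2.57, 3.14, 3.14, 3.14, 3.14].

### API

Orientations are given as a unit quaternion [x, y, z, w].
In Python, from bench import ctrl gives the robot as it stands.
- The arm moves only by the shell command python3 -m crank 'ROWS' [OPENING] [FORCE]. ROWS is JSON, a list of rows, each a list of 2 entries, a list of its own where there are three numbers: the shift along the tool's x, y, z in units of 0.1 m (1.0 is 0.1 m), then the turn, a rotation vector about the tool's x, y, z in units of 90 degrees (1.0 is 90 degrees). In form: [[[x, y, z], [wx, wy, wz]], ...]. A call has 1 to 20 rows; each row is the pose to reach, as a shift and turn from the pose commanded when the call began, along the tool's axes at that moment; what a row does not reach only later rows make up. A row lasts 1/12 s, in which the tool goes at most 41.7 mm and 7.16 degrees, less where a joint would pass 70% of its speed; a pose out of reach is approached as far as the arm can. A call with a number of a shift or a turn outside -1 to 1 is refused whole. A call with a gripper value outside its range is refused whole. OPENING is the opening, from -1 (shut) to 1 (fully open), set as the call begins (- or left out, the last holds). The fingers move at their own pace and stop on an object; FORCE is the grip in N (left out, the last holds). Time passes only in rows, so rows that repeat a pose let the fingers close. It gives the time, the measured TCP pose, the force, the opening and the grip force at its end, in the units of the state.
- ctrl.get_state(): the state, without advancing time (a new reading comes with each control period).
- ctrl.snapshot(name): name is "scene" or "top"; returns a dict with "img" (400x640x3 uint8, red, green, blue), "intrinsics" (3x3 intrinsics, pixels), "D" ([k1, k2, p1, p2, k3] as OpenCV has them; the pictures are not rectified), "R" (3x3) and "t" (3): a world point X has camera coordinates R X + t. Camera axes: x right, y down, z forward; pixel columns grow to the right and rows downward; lengths in m; the calibration is good to about 2 mm. A picture is of the moment at which its call begins. There is no depth.
- ctrl.finish_job(): hands the job in; it is judged then, once.
The state is a dict: "time": time; "qpos": joint angles; "joint_vel": joint speeds; "effort": joint torques, N m; "ee_pos": TCP position; "tcp_rot": TCP orientation; "contact_force": force on the tool from outside, world axes, zero at the start; "moment": the same for the moment, N m; "grip_width": finger opening in m; "grasp_force": force on a finger pad.
Only numpy, scipy, OpenCV 4.12 (cv2) and the standard library are available. Lean on these libraries where they do the work, as an engineer would, in place of code of your own. Each camera call takes 0.05 s, during which the arm holds its last target. There are 200 camera calls.

### The job

Sort the loose heater spares into the three coloured bins: both cream ceramic end blocks into the yellow bin, both blue tee fittings into the green bin, and the white plug sleeve into the red bin, each lying flat on the bin floor as it lay on the bench, none on top of another. The ceramic is brittle: set the blocks down gently rather than dropping them. Leave the glue bottle and the roll of tape where they are.

Things in the scene. Friction and masses are not known exactly. Their poses are not given: they have to be found in the camera images.
- block_a: cream ceramic end block (one of two alike), 24 (x) x 42 (y) x 24 mm high, about 45 g, brittle. Origin: centre of its underside; z up, y along its length. Grasp across its 24 mm width (x).
- block_b: cream ceramic end block (one of two alike), 24 (x) x 42 (y) x 24 mm high, about 45 g, brittle. Origin: centre of its underside; z up, y along its length. Grasp across its 24 mm width (x).
- tee_a: blue push-in tee fitting with red collars (one of two alike), lying flat, 14 mm high, about 12 g. Origin: on the underside (z = 0 there), near the middle. Its run is 44 to 48 mm long, parallel to y, centred at x = +9 mm; its branch points to -x; in x it spans about -18 to +16 mm, so it can be grasped along x at y = 0, 34 mm wide.
- tee_b: blue push-in tee fitting with red collars (one of two alike), lying flat, 14 mm high, about 12 g. Origin: on the underside (z = 0 there), near the middle. Its run is 44 to 48 mm long, parallel to y, centred at x = +9 mm; its branch points to -x; in x it spans about -18 to +16 mm, so it can be grasped along x at y = 0, 34 mm wide.
- plug_sleeve: white cable sleeve with a black plug end, lying flat, 20 (x) x 108 (y) x 20 mm high, about 30 g; it does not roll. Origin: centre of its underside; y along its length. Grasp across its 20 mm width (x) near the middle.
- yellow_bin: shallow open rectangular bin of yellow plastic, fixed to the worktop; outside 102 (x) x 134 (y) x 18 mm high, walls 3 mm, floor 3 mm thick, so inside 96 x 128 mm and 15 mm deep. Origin: centre of its underside, on the worktop; z up; x across the short side, y along the long side. The place for: the two ceramic blocks.
- green_bin: shallow open rectangular bin of green plastic, fixed to the worktop; outside 102 (x) x 134 (y) x 18 mm high, walls 3 mm, floor 3 mm thick, so inside 96 x 128 mm and 15 mm deep. Origin: centre of its underside, on the worktop; z up; x across the short side, y along the long side. The place for: the two tee fittings.
- red_bin: shallow open rectangular bin of red plastic, fixed to the worktop; outside 102 (x) x 134 (y) x 18 mm high, walls 3 mm, floor 3 mm thick, so inside 96 x 128 mm and 15 mm deep. Origin: centre of its underside, on the worktop; z up; x across the short side, y along the long side. The place for: the sleeve (lengthwise along y either way round).
- glue: bystander: small white glue bottle with a yellow-orange cap, standing, 21 mm diameter, 38 mm high. Origin: centre of its underside. Not to be moved.
- tape: bystander: roll of black insulating tape lying flat, 58 mm diameter, 18 mm high. Origin: centre of its underside. Not to be moved.

How it is judged:
By the outcome, as a careful person would: the job done as asked, in the order asked, and still so for the second after the job is handed in, with the robot touching nothing.
It also fails if it takes over 112 s, if anything falls off the work surface, if the arm or the gripper's body presses on something with over 40 N, if the wrist force passes 120 N, or if a joint passes its speed limit or range.

## Working session

There is one attempt and no reset: what is moved stays moved. The work goes in short steps, Python scripts to look and compute and a shell command to move; the robot and the scene stay as the last step left them, time stands still between calls to the robot, and variables do not carry over. Pictures are saved under pics/ and viewed, at most 14 in all, crops included, and the job is handed in when it is done.

```bash
ls; mkdir -p pics
python3 - <<'E'
from bench import ctrl
import cv2
for n in("scene","top"):
    s=ctrl.snapshot(n); cv2.imwrite(f"pics/{n}0.png",s["img"][:,:,::-1])
    print(n,s["intrinsics"],s["D"],s["R"],s["t"])
s=ctrl.get_state();print(s)
E
```

```text
pics
scene [[444.37341134   0.         319.02389407]
 [  0.         444.37341134 204.54172401]
 [  0.           0.           1.        ]] [-0.06825545  0.          0.          0.          0.        ] [[ 0.54513522 -0.8382799  -0.01069553]
 [-0.47110831 -0.29575993 -0.83101325]
 [ 0.6934584   0.45805335 -0.55614978]] [-0.27935507  0.25872854  0.79176406]
top [[462.59171972   0.         316.00835119]
 [  0.         462.59171972 198.50491738]
 [  0.           0.           1.        ]] [-0.07416384  0.          0.          0.          0.        ] [[-0.00207444 -0.99963747 -0.02684443]
 [-0.9967536   0.00422756 -0.08040139]
 [ 0.08048572  0.02659049 -0.99640102]] [0.00805762 0.51814759 1.16317703]
{'time': 0.1, 'qpos': array([-1.17887936e+00,  2.64716459e-01,  1.60526157e+00, -2.72146792e-05,
        1.27372602e+00, -3.69064014e-02]), 'joint_vel': array([ 1.00858478e-03, -4.30854554e-06, -2.73921462e-03,  4.33417340e-04,
        1.14492947e-03,  5.55740085e-04]), 'effort': array([ 8.28764660e-04, -5.16708076e+01, -3.68590736e+01, -4.97930819e-05,
        6.33009797e-03, -1.62198063e-05]), 'ee_pos': array([ 0.28039134, -0.6132586 ,  0.23004747]), 'tcp_rot': array([ 9.77100346e-01,  2.12776408e-01, -1.99211606e-04, -1.03681015e-03]), 'contact_force': array([-0.76709248,  0.3628555 ,  0.35377014]), 'moment': array([-0.04806816,  0.05063976,  0.00471393]), 'grasp_force': 0.0, 'grip_width': 0.08524645874139222}
```

View pics/scene0.png

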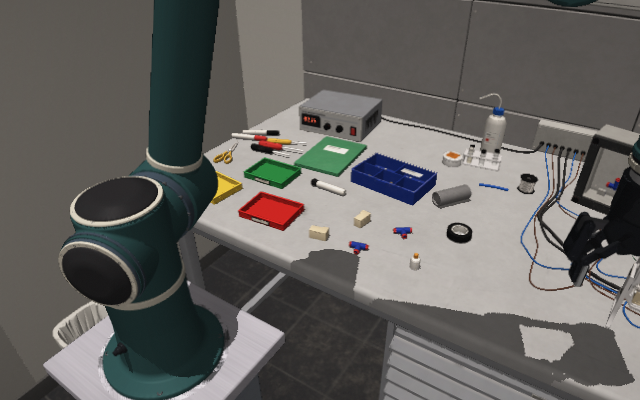

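View pics/top0.png

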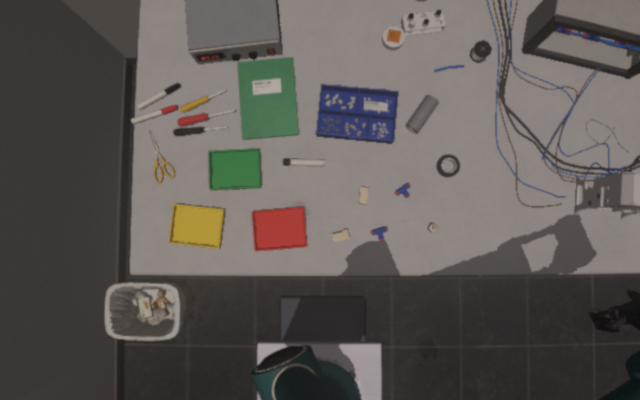

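The scene view shows the bins at left, blocks at (318,232) and (362,218), tees at (358,246) and (402,231), and the sleeve at (328,186). In the top view the blocks are at (341,235) and (364,195), tees at (380,232) and (403,189), sleeve at (304,162), glue at (433,227), tape at (448,165).

```bash
cat > h.py <<'E'
import numpy as np, cv2
from bench import ctrl
def snap(n): return ctrl.snapshot(n)
def ray(s,px):
    u=cv2.undistortPoints(np.array(px,float).reshape(-1,1,2),s["intrinsics"],np.array(s["D"],float))[:,0]
    d=np.c_[u,np.ones(len(u))]@s["R"]; return -s["R"].T@s["t"],d
def plane(s,px,z):
    c,d=ray(s,px); return c+d*((z-c[2])/d[:,2])[:,None]
def tri(s1,p1,s2,p2):
    c1,d1=ray(s1,p1);c2,d2=ray(s2,p2);out=[]
    for a,b in zip(d1,d2):
        k=np.linalg.lstsq(np.c_[a,-b],c2-c1,rcond=None)[0]; out.append(np.r_[(c1+k[0]*a+c2+k[1]*b)/2,np.linalg.norm(c1+k[0]*a-c2-k[1]*b)])
    return np.array(out)
R={ # hsv ranges
"yellow":((22,120,90),(34,255,255)),"green":((50,140,40),(75,255,255)),"red":((0,180,70),(8,255,255)),
"cream":((14,25,130),(32,110,255)),"blue":((108,110,50),(130,255,255)),"white":((0,0,205),(180,25,255)),"black":((0,0,0),(180,255,60))}
def blobs(s,c,roi,amin=15):
    h=cv2.cvtColor(s["img"],cv2.COLOR_RGB2HSV);m=cv2.inRange(h,*map(np.array,R[c]))
    x0,y0,x1,y1=roi;k=np.zeros_like(m);k[y0:y1,x0:x1]=m[y0:y1,x0:x1]
    cs=cv2.findContours(k,cv2.RETR_EXTERNAL,cv2.CHAIN_APPROX_NONE)[0]
    return [q for q in cs if len(q)>6 and cv2.contourArea(q)>amin]
E
python3 - <<'E'
from h import *
np.set_printoptions(precision=4,suppress=True)
for n,roi in(("top",(150,140,470,262)),("scene",(200,150,480,280))):
    s=snap(n)
    for c in R:
        for q in blobs(s,c,roi):
            (u,v),(w,h),a=cv2.minAreaRect(q)
            print(n,c,"ctr %.1f %.1f size %.1f %.1f ang %.0f area %d"%(u,v,w,h,a,cv2.contourArea(q)),plane(s,[[u,v]],.01)[0,:2])
    x0,y0,x1,y1=(270,145,470,265) if n=="top" else (290,165,490,285)
    cv2.imwrite(f"pics/{n}1.png",cv2.resize(s["img"][y0:y1,x0:x1,::-1],None,fx=4,fy=4,interpolation=cv2.INTER_NEAREST))
E
```

```text
top yellow ctr 196.1 225.5 size 51.4 39.8 ang 7 area 1867 [0.4499 0.3191]
top cream ctr 340.0 235.7 size 9.8 17.6 ang 77 area 132 [ 0.4232 -0.0547]
top cream ctr 183.9 236.3 size 65.0 33.8 ang 47 area 70 [0.4217 0.3509]
top cream ctr 362.7 195.1 size 10.7 17.5 ang 8 area 141 [ 0.5274 -0.1138]
top cream ctr 302.5 161.5 size 7.0 23.0 ang 90 area 56 [0.6159 0.0417]
top blue ctr 380.1 233.0 size 8.2 9.5 ang 76 area 30 [ 0.4297 -0.1575]
top blue ctr 402.5 190.0 size 8.0 7.0 ang 90 area 26 [ 0.5401 -0.2167]
top black ctr 286.0 161.5 size 5.0 4.0 ang 90 area 19 [0.6162 0.0848]
top black ctr 446.1 165.9 size 19.8 17.3 ang 65 area 39 [ 0.6024 -0.3311]
scene yellow ctr 226.5 188.9 size 28.4 32.2 ang 9 area 438 [0.4554 0.2679]
scene green ctr 271.5 172.6 size 53.4 24.9 ang 15 area 902 [0.5929 0.218 ]
scene red ctr 270.9 209.8 size 60.6 31.6 ang 18 area 1368 [0.4402 0.0999]
scene cream ctr 412.0 265.5 size 8.9 4.9 ang 63 area 16 [ 0.4345 -0.2901]
scene cream ctr 460.0 228.2 size 12.0 5.4 ang 18 area 34 [ 0.6209 -0.3348]
scene cream ctr 317.4 232.0 size 19.3 14.5 ang 13 area 216 [ 0.4256 -0.0521]
[... 859 characters left out ...]
0 ang 90 area 26 [0.811  0.1224]
scene black ctr 290.5 277.5 size 3.0 13.0 ang 90 area 22 [ 0.2642 -0.0904]
scene black ctr 239.0 261.5 size 78.0 35.0 ang 0 area 1755 [0.2443 0.035 ]
scene black ctr 459.0 232.5 size 19.0 24.0 ang 90 area 377 [ 0.6029 -0.3384]
scene black ctr 453.3 200.8 size 4.1 32.8 ang 79 area 42 [ 0.7287 -0.2812]
scene black ctr 313.7 181.9 size 4.6 6.3 ang 22 area 19 [0.6142 0.0838]
scene black ctr 290.6 178.6 size 3.8 23.9 ang 52 area 65 [0.5944 0.15  ]
scene black ctr 256.3 166.2 size 3.3 20.8 ang 56 area 40 [0.5995 0.2811]
scene black ctr 208.5 185.5 size 59.0 17.0 ang 90 area 655 [0.4417 0.3236]
scene black ctr 263.5 151.5 size 3.0 17.0 ang 90 area 24 [0.6864 0.3237]
```

View pics/top1.png

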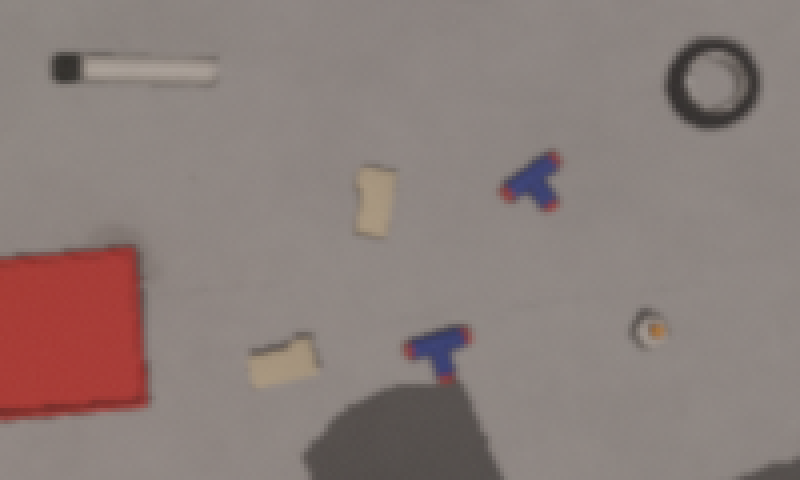

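View pics/scene1.png

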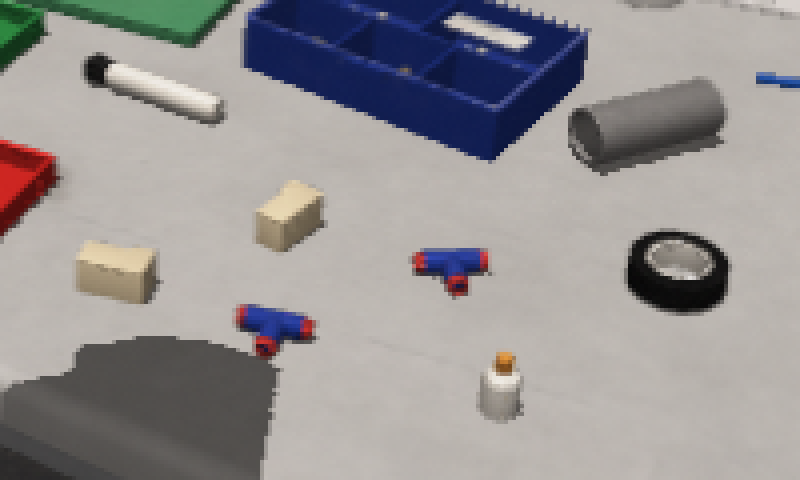

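The crops show block_1's top corners (4x crop px) at top (252,389),(320,372) and scene (77,263),(147,272). Block_2 is at top (355,234),(395,170) and scene (258,208),(322,193). Tee 1's collar ends are (409,350),(467,335) with the branch at (446,378). Tee 2's are (506,192),(555,157) with the branch at (549,206). The sleeve runs from (51,67) to (217,71).

```bash
cat >> h.py <<'E'
R.update(yellow=((20,90,60),(36,255,255)),green=((50,90,30),(85,255,255)),red=((0,120,50),(10,255,255)),cream=((14,38,110),(32,130,255)),tee=((100,75,40),(179,255,255)))
def hull(s,c,roi,z,k=6,mask=None):
    """largest blob in roi at k-fold cubic upsampling -> metric hull on plane z, centre, size, long-axis angle"""
    x0,y0,x1,y1=roi;im=cv2.resize(s["img"][y0:y1,x0:x1],None,fx=k,fy=k,interpolation=cv2.INTER_CUBIC)
    h=cv2.cvtColor(im,cv2.COLOR_RGB2HSV);m=cv2.inRange(h,*map(np.array,R[c])) if mask is None else mask(im,h)
    if c=="tee": m|=cv2.inRange(h,np.array((0,90,60)),np.array((10,255,255)))
    m=cv2.morphologyEx(m,cv2.MORPH_OPEN,np.ones((k,k)))
    q=max(cv2.findContours(m,cv2.RETR_EXTERNAL,cv2.CHAIN_APPROX_NONE)[0],key=cv2.contourArea)[:,0]
    p=(q+.5)/k-.5+[x0,y0]; P=plane(s,p,z)[:,:2]
    (cx,cy),(w,l),a=cv2.minAreaRect((P*1000).astype(np.float32))
    if w>l: w,l,a=l,w,a+90
    return P,np.array([cx,cy]),(w,l),(a+90)%180   # l at angle a from world x (deg)
E
cat > m.py <<'E'
from h import *
np.set_printoptions(precision=4,suppress=True)
T,S=snap("top"),snap("scene")
def t(c): return (np.array(c,float)+.5)/4-.5+[270,145]
def sc(c): return (np.array(c,float)+.5)/4-.5+[290,165]
print("block1 top corners",*tri(T,t([[252,389],[320,372]]),S,sc([[77,263],[147,272]])))
print("block2",*tri(T,t([[355,234],[388,237],[395,170],[363,165]]),S,sc([[258,208],[280,219],[322,193],[290,181]])))
print("tee1 ends,branch",*tri(T,t([[409,350],[467,335],[446,378]]),S,sc([[242,314],[307,326],[268,340]])))
print("tee2",*tri(T,t([[506,192],[555,157],[549,206]]),S,sc([[420,261],[484,258],[458,280]])))
print("sleeve",*tri(T,t([[66,67],[215,71]]),S,sc([[97,68],[221,105]])))
for n,c,roi,z in(("b1","cream",(325,222,357,250),.022),("b2","cream",(352,180,376,210),.022),("t1","tee",(366,220,392,246),.007),("t2","tee",(390,178,416,202),.007),
 ("yel","yellow",(155,195,240,258),.018),("grn","green",(198,140,272,198),.018),("red","red",(243,197,317,258),.018)):
    P,ct,sz,a=hull(T,c,roi,z);print(n,ct,"size",np.round(sz,1),"ang %.1f"%a)
sl=lambda im,h:cv2.morphologyEx(((cv2.absdiff(cv2.cvtColor(im,cv2.COLOR_RGB2GRAY),int(np.median(cv2.cvtColor(im,cv2.COLOR_RGB2GRAY))))>28)*255).astype(np.uint8),cv2.MORPH_CLOSE,np.ones((9,9)))
P,ct,sz,a=hull(T,"x",(276,150,332,174),.01,mask=sl);print("sleeve",ct,np.round(sz,1),"ang %.1f"%a)
# bin rim corners in both views
for n,rt,rs in(("green",(198,140,272,198),(238,150,306,192)),("red",(243,197,317,258),(232,188,310,236))):
    def four(s,r):
        q=hull(s,n,r,0)[0];im=[]; 
        w=np.c_[q,np.zeros(len(q))];p=cv2.projectPoints(w,cv2.Rodrigues(s["R"])[0],s["t"],s["intrinsics"],np.array(s["D"],float))[0][:,0]
        return p
    a,b=four(T,rt),four(S,rs)
    # right-hand (-y far / +x) rim corner: extreme pixels
    print(n,"rim pts far-left, far-right:",*tri(T,[a[np.argmin(a.sum(1))],a[np.argmax(a[:,0]-a[:,1])]],S,[b[np.argmin(b[:,1]+.0*b[:,0])],b[np.argmax(b[:,0])]]))
E
python3 m.py
```

```text
block1 top corners [ 0.4085 -0.0371  0.0196  0.0037] [ 0.4189 -0.0798  0.0236  0.0028]
block2 [ 0.5067 -0.1034  0.0252  0.0044] [ 0.5036 -0.1225  0.0264  0.0005] [ 0.547  -0.1282  0.0219  0.0012] [ 0.5495 -0.1063  0.0217  0.0022]
tee1 ends,branch [ 0.4323 -0.1371  0.0079  0.0012] [ 0.4418 -0.1744  0.0086  0.0012] [ 0.4152 -0.1617  0.0112  0.0045]
tee2 [ 0.5342 -0.2015  0.0068  0.0021] [ 0.5567 -0.2334  0.0075  0.0018] [ 0.5251 -0.2293  0.0096  0.0035]
sleeve [0.6165 0.0846 0.0095 0.0004] [ 0.6141 -0.0147  0.0128  0.0049]
b1 [424.002  -54.8973] size [26.6 45.3] ang 102.9
b2 [ 526.1495 -113.5271] size [26.6 45.6] ang 170.7
t1 [ 433.6736 -158.4441] size [37.3 37.5] ang 51.3
t2 [ 540.8767 -216.375 ] size [36.  36.7] ang 175.4
yel [448.9767 316.4623] size [104.9 139.1] ang 84.0
grn [596.224  218.4698] size [100.4 132.3] ang 92.4
red [441.4313 101.0322] size [102.9 134.7] ang 95.0
sleeve [615.7419  83.963 ] [20.5 20.6] ang 179.6
green rim pts far-left, far-right: [0.6668 0.2212 0.0457 0.1206] [0.6518 0.1485 0.0203 0.0178]
red rim pts far-left, far-right: [0.4851 0.1705 0.0182 0.0007] [ 0.4988  0.0403 -0.0016  0.0021]
```

```bash
cat > st.py <<'E'
from h import *
from scipy.spatial.transform import Rotation as Ro
s=ctrl.get_state();M=Ro.from_quat(s["tcp_rot"]).as_matrix()
print("t %.2f"%s["time"],"p",np.round(s["ee_pos"],4),"psi %.1f tilt %.1f"%(np.degrees(np.arctan2(M[1,0],M[0,0])),np.degrees(np.arccos(-M[2,2]))),"q",np.round(s["qpos"],2),"F",np.round(s["contact_force"],1),"w %.4f g %.1f"%(s["grip_width"],s["grasp_force"]))
E
python3 -m crank '[[[0.4,-0.9,0],[0,0,-0.727]],[[0.4,-0.9,0],[0,0,-0.727]],[[0.4,-0.9,0],[0,0,-0.727]],[[0.4,-0.9,0],[0,0,-0.727]],[[0.4,-0.9,0],[0,0,-0.727]],[[0.4,-0.9,0],[0,0,-0.727]],[[0.4,-0.9,0],[0,0,-0.727]],[[0.4,-0.9,0],[0,0,-0.727]],[[0.4,-0.9,0],[0,0,-0.727]],[[0.4,-0.9,0],[0,0,-0.727]],[[0.4,-0.9,0],[0,0,-0.727]]]' 1 25
python3 st.py
```

```text
time: 1.22
ee_pos: [0.2796, -0.5154, 0.2313]
tcp_rot: [0.708, 0.706, -0.0, -0.0]
contact_force: [-0.4, -0.3, -0.1]
grip_width: 0.0855
grasp_force: 0.0
t 1.22 p [ 0.2796 -0.5154  0.2313] psi 89.9 tilt 0.0 q [-1.12  0.1   1.8  -0.    1.25 -1.11] F [-0.4 -0.3 -0.1] w 0.0855 g 0.0
```

```bash
(python3 -m crank '[[[1,0.3,0],[0,0,0]],[[1,0.3,0],[0,0,0]],[[1,0.3,0],[0,0,0]],[[1,0.3,0],[0,0,0]]]'
python3 -m crank '[[[1,0.3,0.3],[0,0,0]],[[1,0.3,0.3],[0,0,0]],[[1,0.3,0.3],[0,0,0]],[[1,0.3,0.3],[0,0,0]]]'
python3 -m crank '[[[1,0.3,0.4],[0,0,0]],[[1,0.3,0.4],[0,0,0]],[[1,0.3,0.4],[0,0,0]],[[1,0.3,0.4],[0,0,0]]]'
python3 -m crank '[[[1,0.3,0.4],[0,0,0]],[[1,0.3,0.4],[0,0,0]],[[1,0.3,0.4],[0,0,0]],[[1,0.3,0.4],[0,0,0]],[[1,0.3,0.4],[0,0,0]]]') >/dev/null
python3 -m crank '[[[0.6,0.244,0.2],[0,0,-0.143]],[[0.6,0.244,0.2],[0,0,-0.143]],[[0.6,0.244,0.2],[0,0,-0.143]],[[0.6,0.244,0.2],[0,0,-0.143]]]' >/dev/null
python3 st.py
```

```text
t 2.97 p [ 0.425  -0.0565  0.1018] psi 102.8 tilt 0.1 q [-0.19 -0.09  2.24 -0.    0.99 -0.41] F [-1.2 -0.7 -0. ] w 0.0857 g 0.0
```

```bash
python3 -m crank '[[[0,0,0.4],[0,0,0]],[[0,0,0.7],[0,0,0]],[[0,0,0.9],[0,0,0]],[[0,0,0.97],[0,0,0]],[[0,0,0.97],[0,0,0]],[[0,0,0.97],[0,0,0]]]' >/dev/null; python3 st.py
python3 -m crank '[[[0,0,0],[0,0,0]],[[0,0,0],[0,0,0]],[[0,0,0],[0,0,0]],[[0,0,0],[0,0,0]],[[0,0,0],[0,0,0]],[[0,0,0],[0,0,0]],[[0,0,0],[0,0,0]],[[0,0,0],[0,0,0]],[[0,0,0],[0,0,0]],[[0,0,0],[0,0,0]]]' -1 25 >/dev/null; python3 st.py
```

```text
t 3.47 p [ 0.4249 -0.0567  0.0052] psi 102.8 tilt 0.1 q [-0.19  0.07  2.31 -0.    0.76 -0.41] F [ 1.5  0.2 -0.1] w 0.0854 g 0.0
t 4.30 p [ 0.4247 -0.0555  0.005 ] psi 102.9 tilt 0.1 q [-0.19  0.07  2.31 -0.    0.76 -0.41] F [-0.1  1.   5.9] w 0.0235 g 25.3
```

```bash
(python3 -m crank '[[[0,0,-0.1],[0,0,0]],[[0,0,-0.3],[0,0,0]],[[0,0,-0.6],[0,0,0.07]],[[0,0,-0.8],[0,0,0.143]],[[0,0,-0.8],[0,0,0.143]],[[0,0,-0.8],[0,0,0.143]]]') >/dev/null; python3 st.py
(python3 -m crank '[[[0.3,0.07,0],[0,0,0]],[[0.65,0.07,0],[0,0,0]],[[1,0.07,0],[0,0,0]],[[1,0.07,0],[0,0,0]]]'
python3 -m crank '[[[0.35,0.07,0],[0,0,0]],[[0.7,0.07,0],[0,0,0]],[[1,0.07,0],[0,0,0]],[[1,0.07,0],[0,0,0]]]'
python3 -m crank '[[[0.35,0.07,0],[0,0,0]],[[0.7,0.07,0],[0,0,0]],[[1,0.07,0],[0,0,0]],[[1,0.07,0],[0,0,0]]]'
python3 -m crank '[[[0.35,0.07,0],[0,0,0.067]],[[0.7,0.07,0],[0,0,0.067]],[[1,0.07,0],[0,0,0.067]],[[1,0.07,0],[0,0,0.067]],[[1,0.07,0],[0,0,0.067]],[[1,0.07,0],[0,0,0.067]]]') >/dev/null;python3 st.py
python3 - <<'E'
from h import *
a,b=snap("top")["img"][190:265,140:250,::-1],snap("scene")["img"][130:240,180:340,::-1]
cv2.imwrite("pics/y1.png",np.vstack([cv2.resize(a,(640,436)),cv2.resize(b[:41*0+110],(640,440))])[:, :] if 0 else cv2.resize(a,(770,525)))
E
```

```text
t 4.80 p [ 0.4253 -0.0556  0.0859] psi 90.1 tilt 0.2 q [-0.19 -0.07  2.25  0.    0.95 -0.19] F [ 0.6  0.6 -0.5] w 0.0230 g 24.6
t 6.30 p [0.4512 0.3427 0.0829] psi 84.0 tilt 0.2 q [ 0.61  0.2   1.97 -0.    0.97  0.71] F [-0.1 -0.3 -0.1] w 0.0233 g 24.6
```

View pics/y1.png

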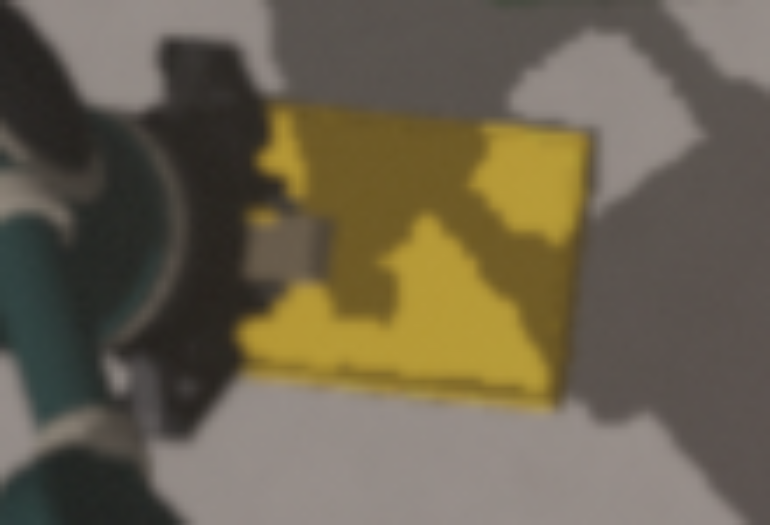

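The picture shows the held block above the left half of the yellow bin, mid-width and clear of the walls; it sits around crop pixel (290,248).

```bash
python3 -m crank '[[[0,0,0.2],[0,0,0]],[[0,0,0.45],[0,0,0]],[[0,0,0.6],[0,0,0]],[[0,0,0.68],[0,0,0]],[[0,0,0.71],[0,0,0]],[[0,0,0.72],[0,0,0]],[[0,0,0.73],[0,0,0]],[[0,0,0.735],[0,0,0]],[[0,0,0.74],[0,0,0]],[[0,0,0.74],[0,0,0]]]' >/dev/null; python3 st.py
```

```text
t 7.23 p [0.4526 0.345  0.0111] psi 84.0 tilt 0.1 q [ 0.61  0.3   2.01 -0.    0.83  0.71] F [-0.1 -0.4 -0.4] w 0.0238 g 24.6
```

```bash
python3 -m crank '[[[0,0,0.01],[0,0,0]],[[0,0,0.015],[0,0,0]],[[0,0,0.02],[0,0,0]],[[0,0,0.02],[0,0,0]],[[0,0,0.02],[0,0,0]]]' >/dev/null; python3 st.py
python3 -m crank '[[[0,0,0.005],[0,0,0]],[[0,0,0.005],[0,0,0]],[[0,0,0.005],[0,0,0]]]' >/dev/null; python3 st.py
```

```text
t 7.65 p [0.452  0.3446 0.0082] psi 84.0 tilt 0.0 q [ 0.61  0.3   2.01 -0.    0.83  0.71] F [ 0.5 -0.1 -0.2] w 0.0236 g 24.6
t 7.90 p [0.452  0.3447 0.008 ] psi 84.0 tilt 0.0 q [0.61 0.3  2.01 0.   0.83 0.71] F [-1.8  0.4  2.7] w 0.0236 g 25.0
```

```bash
python3 -m crank '[[[0,0,0.004],[0,0,0]],[[0,0,0.004],[0,0,0]],[[0,0,0.004],[0,0,0]]]' >/dev/null; python3 st.py
python3 -m crank '[[[0,0,0],[0,0,0]],[[0,0,0],[0,0,0]],[[0,0,0],[0,0,0]],[[0,0,0],[0,0,0]],[[0,0,0],[0,0,0]],[[0,0,0],[0,0,0]]]' 0.15 >/dev/null; python3 st.py
python3 -m crank '[[[0,0,-0.2],[0,0,0]],[[0,0,-0.5],[0,0,0]],[[0,0,-0.9],[0,0,-0.067]],[[0,0,-0.9],[0,0,-0.067]],[[0,0,-0.9],[0,0,-0.067]],[[0,0,-0.9],[0,0,-0.067]]]' >/dev/null; python3 st.py
```

```text
t 8.15 p [0.452  0.3446 0.0081] psi 84.0 tilt 0.0 q [0.61 0.3  2.01 0.   0.83 0.71] F [-2.  -0.7  6.5] w 0.0237 g 25.4
t 8.65 p [0.452  0.3445 0.0072] psi 84.0 tilt 0.0 q [0.61 0.3  2.01 0.   0.82 0.71] F [-1.1  0.2 -0.3] w 0.0489 g 0.0
t 9.15 p [0.4521 0.3446 0.0976] psi 90.0 tilt 0.0 q [ 0.61  0.18  1.96 -0.    0.99  0.61] F [-1.1 -0.1 -0.6] w 0.0491 g 0.0
```

```bash
(python3 -m crank '[[[-0.4,0.15,0],[0,0,0]],[[-0.8,0.15,0],[0,0,0]],[[-1,0.15,0],[0,0,0]],[[-1,0.15,0],[0,0,0]]]' 1
for i in 1; do python3 -m crank '[[[-0.4,0.15,0],[0,0,0]],[[-0.8,0.15,0],[0,0,0]],[[-1,0.15,0],[0,0,0]],[[-1,0.15,0],[0,0,0]]]'; done
python3 -m crank '[[[-0.4,0.15,0],[0,0,0]],[[-0.8,0.15,0],[0,0,0]],[[-1,0.15,0],[0,0,0]],[[-1,0.15,0],[0,0,0]]]'
python3 -m crank '[[[-0.4,0.15,0],[0,0,0]],[[-0.8,0.15,0],[0,0,0]],[[-1,0.15,0],[0,0,0]],[[-1,0.15,0],[0,0,0]]]'
python3 -m crank '[[[-0.3,0.14,0],[0,0,-0.917]],[[-0.58,0.14,0],[0,0,-0.917]],[[-0.58,0.14,0],[0,0,-0.917]],[[-0.58,0.14,0],[0,0,-0.917]],[[-0.58,0.14,0],[0,0,-0.917]],[[-0.58,0.14,0],[0,0,-0.917]],[[-0.58,0.14,0],[0,0,-0.917]],[[-0.58,0.14,0],[0,0,-0.917]],[[-0.58,0.14,0],[0,0,-0.917]],[[-0.58,0.14,0],[0,0,-0.917]],[[-0.58,0.14,0],[0,0,-0.917]],[[-0.58,0.14,0],[0,0,-0.917]],[[-0.58,0.14,0],[0,0,-0.917]],[[-0.58,0.14,0],[0,0,-0.917]]]') >/dev/null; python3 st.py
python3 - <<'E'
from h import *
T=snap("top");R["cream"]=((14,38,90),(32,130,255))
P,ct,sz,a=hull(T,"cream",(155,195,240,258),.024,mask=lambda im,h:cv2.inRange(h,np.array((10,30,120)),np.array((32,120,255))));print(ct,sz,a)
cv2.imwrite("pics/y2.png",cv2.resize(T["img"][190:265,140:250,::-1],(770,525)))
E
```

```text
t 11.65 p [ 0.526  -0.1116  0.0966] psi 172.5 tilt 0.1 q [-0.26  0.13  2.03  0.    0.98 -1.7 ] F [0.2 0.9 0.9] w 0.0851 g 0.0
[448.65835571 316.43588257] (109.88063049316406, 143.16705322265625) 83.89863586425781
```

View pics/y2.png

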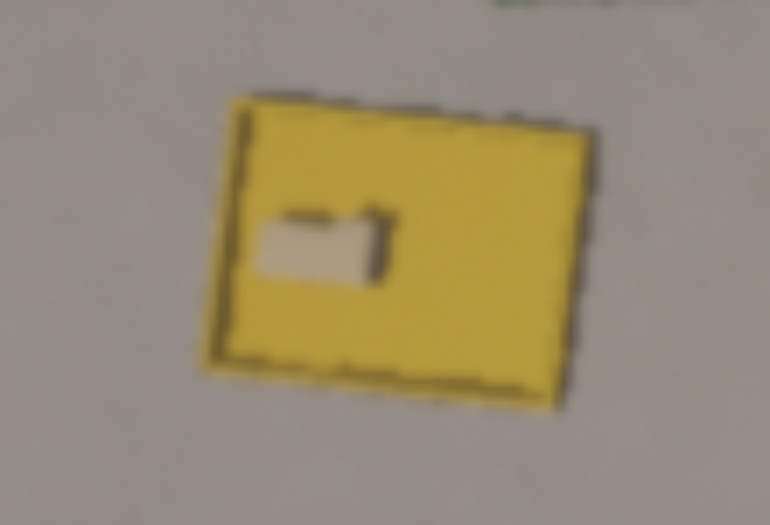

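The first block lies flat in the left half of the yellow bin (crop x 258-378, y 215-283), leaving the right half free.

```bash
python3 -m crank '[[[0,0,0.4],[0,0,0]],[[0,0,0.7],[0,0,0]],[[0,0,0.85],[0,0,0]],[[0,0,0.92],[0,0,0]],[[0,0,0.92],[0,0,0]],[[0,0,0.92],[0,0,0]]]' >/dev/null; python3 st.py
python3 -m crank '[[[0,0,0],[0,0,0]],[[0,0,0],[0,0,0]],[[0,0,0],[0,0,0]],[[0,0,0],[0,0,0]],[[0,0,0],[0,0,0]],[[0,0,0],[0,0,0]],[[0,0,0],[0,0,0]],[[0,0,0],[0,0,0]],[[0,0,0],[0,0,0]],[[0,0,0],[0,0,0]]]' -1 25 >/dev/null; python3 st.py
python3 -m crank '[[[0,0,-0.1],[0,0,0]],[[0,0,-0.3],[0,0,0]],[[0,0,-0.6],[0,0,0.917]],[[0,0,-0.85],[0,0,0.917]],[[0,0,-0.85],[0,0,0.917]],[[0,0,-0.85],[0,0,0.917]],[[0,0,-0.85],[0,0,0.917]],[[0,0,-0.85],[0,0,0.917]],[[0,0,-0.85],[0,0,0.917]],[[0,0,-0.85],[0,0,0.917]],[[0,0,-0.85],[0,0,0.917]],[[0,0,-0.85],[0,0,0.917]],[[0,0,-0.85],[0,0,0.917]],[[0,0,-0.85],[0,0,0.917]],[[0,0,-0.85],[0,0,0.917]]]' >/dev/null; python3 st.py
```

```text
t 12.20 p [ 0.5264 -0.1132  0.0056] psi 172.5 tilt 0.0 q [-0.26  0.26  2.08  0.    0.8  -1.7 ] F [ 0.8 -1.2  0.3] w 0.0855 g 0.0
t 13.03 p [ 0.5267 -0.1136  0.0062] psi 172.5 tilt 0.1 q [-0.26  0.26  2.08  0.    0.8  -1.7 ] F [-0.8  0.3  5.5] w 0.0233 g 25.3
t 14.28 p [ 0.5256 -0.1133  0.0905] psi 89.9 tilt 0.0 q [-0.26  0.14  2.03  0.    0.97 -0.26] F [-0.2 -0.1  0.3] w 0.0237 g 24.6
```

```bash
(python3 -m crank '[[[0.3,-0.1,0],[0,0,0]],[[0.65,-0.2,0],[0,0,0]],[[1,-0.2,0],[0,0,0]],[[1,-0.2,0],[0,0,0]]]'
python3 -m crank '[[[0.35,-0.1,0],[0,0,0]],[[0.7,-0.2,0],[0,0,0]],[[1,-0.2,0],[0,0,0]],[[1,-0.2,0],[0,0,0]]]'
python3 -m crank '[[[0.35,-0.1,0],[0,0,0]],[[0.7,-0.2,0],[0,0,0]],[[1,-0.2,0],[0,0,0]],[[1,-0.2,0],[0,0,0]]]'
python3 -m crank '[[[0.35,-0.1,0],[0,0,0.067]],[[0.7,-0.2,0],[0,0,0.067]],[[0.99,-0.2,0],[0,0,0.067]],[[0.99,-0.2,0],[0,0,0.067]],[[0.99,-0.2,0],[0,0,0.067]],[[0.99,-0.2,0],[0,0,0.067]]]'
python3 -m crank '[[[0,0,0.2],[0,0,0]],[[0,0,0.45],[0,0,0]],[[0,0,0.6],[0,0,0]],[[0,0,0.7],[0,0,0]],[[0,0,0.74],[0,0,0]],[[0,0,0.77],[0,0,0]],[[0,0,0.78],[0,0,0]],[[0,0,0.785],[0,0,0]],[[0,0,0.785],[0,0,0]],[[0,0,0.785],[0,0,0]]]') >/dev/null;python3 st.py
```

```text
t 16.62 p [0.4467 0.286  0.0128] psi 84.0 tilt 0.1 q [ 0.52  0.23  2.09 -0.    0.81  0.63] F [ 0.6 -0.1  0.2] w 0.0235 g 24.6
```

Contact is expected around z 0.0085-0.009.

```bash
python3 -m crank '[[[0,0,0.01],[0,0,0]],[[0,0,0.02],[0,0,0]],[[0,0,0.03],[0,0,0]],[[0,0,0.03],[0,0,0]],[[0,0,0.03],[0,0,0]]]' >/dev/null; python3 st.py
python3 -m crank '[[[0,0,0.005],[0,0,0]],[[0,0,0.005],[0,0,0]],[[0,0,0.005],[0,0,0]]]' >/dev/null; python3 st.py
```

```text
t 17.03 p [0.4462 0.2858 0.0092] psi 84.0 tilt 0.0 q [0.52 0.24 2.1  0.   0.81 0.63] F [-1.2  0.7  3. ] w 0.0234 g 24.9
t 17.28 p [0.4462 0.2858 0.0092] psi 84.0 tilt 0.0 q [0.52 0.24 2.1  0.   0.81 0.63] F [-3.  -0.5  7.1] w 0.0235 g 25.4
```

```bash
(python3 -m crank '[[[0,0,0],[0,0,0]],[[0,0,0],[0,0,0]],[[0,0,0],[0,0,0]],[[0,0,0],[0,0,0]],[[0,0,0],[0,0,0]],[[0,0,0],[0,0,0]]]' 0.15
python3 -m crank '[[[0,0,-0.2],[0,0,0]],[[0,0,-0.5],[0,0,0]],[[0,0,-0.9],[0,0,-0.067]],[[0,0,-0.9],[0,0,-0.067]],[[0,0,-0.9],[0,0,-0.067]],[[0,0,-0.9],[0,0,-0.067]]]') >/dev/null; python3 st.py
(python3 -m crank '[[[-0.4,-0.04,0],[0,0,0]],[[-0.8,-0.04,0],[0,0,0]],[[-1,-0.04,0],[0,0,0]],[[-1,-0.04,0],[0,0,0]]]' 1
python3 -m crank '[[[-0.4,-0.04,0],[0,0,0]],[[-0.8,-0.04,0],[0,0,0]],[[-1,-0.04,0],[0,0,0]],[[-1,-0.04,0],[0,0,0]]]'
python3 -m crank '[[[-0.4,-0.04,0],[0,0,0]],[[-0.8,-0.04,0],[0,0,0]],[[-1,-0.04,0],[0,0,0]],[[-1,-0.04,0],[0,0,0]]]'
python3 -m crank '[[[-0.4,-0.04,0],[0,0,0]],[[-0.8,-0.04,0],[0,0,0]],[[-1,-0.04,0],[0,0,0]],[[-1,-0.04,0],[0,0,0]]]'
python3 -m crank '[[[-0.3,-0.03,0],[0,0,-0.159]],[[-0.44,-0.03,0],[0,0,-0.159]],[[-0.44,-0.03,0],[0,0,-0.159]],[[-0.44,-0.03,0],[0,0,-0.159]],[[-0.44,-0.03,0],[0,0,-0.159]]]') >/dev/null; python3 st.py
python3 - <<'E'
from h import *
T=snap("top")
cv2.imwrite("pics/y3.png",cv2.resize(T["img"][190:265,140:250,::-1],(550,375)))
E
```

```text
t 18.28 p [0.446  0.2855 0.0984] psi 90.0 tilt 0.0 q [0.52 0.11 2.04 0.   0.98 0.52] F [-0.6  0.2 -1.1] w 0.0491 g 0.0
t 20.03 p [ 0.4269 -0.1567  0.0977] psi 104.2 tilt 0.1 q [-0.41 -0.03  2.19  0.    0.98 -0.66] F [ 0.4  0.4 -0.1] w 0.0856 g 0.0
```

View pics/y3.png

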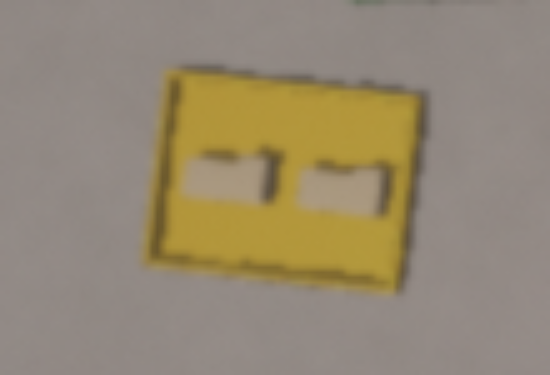

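Both blocks lie flat and separate in the yellow bin (crop x 185-265 and 298-382). Next is tee 1.

```bash
python3 -m crank '[[[0,0,0.4],[0,0,0]],[[0,0,0.7],[0,0,0]],[[0,0,0.88],[0,0,0]],[[0,0,0.96],[0,0,0]],[[0,0,0.96],[0,0,0]],[[0,0,0.96],[0,0,0]]]' >/dev/null; python3 st.py
python3 -m crank '[[[0,0,0],[0,0,0]],[[0,0,0],[0,0,0]],[[0,0,0],[0,0,0]],[[0,0,0],[0,0,0]],[[0,0,0],[0,0,0]],[[0,0,0],[0,0,0]],[[0,0,0],[0,0,0]],[[0,0,0],[0,0,0]],[[0,0,0],[0,0,0]],[[0,0,0],[0,0,0]]]' -1 22 >/dev/null; python3 st.py
```

```text
t 20.58 p [ 0.4273 -0.1578  0.0026] psi 104.3 tilt 0.0 q [-0.41  0.13  2.25  0.    0.77 -0.66] F [ 0.6 -1.  -0.2] w 0.0852 g 0.0
t 21.42 p [ 0.4276 -0.1587  0.0032] psi 104.3 tilt 0.1 q [-0.41  0.12  2.25  0.    0.77 -0.66] F [-1.2  1.   6.9] w 0.0270 g 23.6
```

```bash
python3 -m crank '[[[0,0,-0.1],[0,0,0]],[[0,0,-0.3],[0,0,0]],[[0,0,-0.6],[0,0,0]],[[0,0,-0.8],[0,0,0.159]],[[0,0,-0.8],[0,0,0.159]],[[0,0,-0.8],[0,0,0.159]],[[0,0,-0.8],[0,0,0.159]]]' >/dev/null; python3 st.py
python3 - <<'E'
from h import *
T=snap("top")["img"][190:265,330:440,::-1];S=snap("scene")["img"][180:270,300:420,::-1]
cv2.imwrite("pics/t1.png",np.vstack([cv2.resize(T,(440,300),interpolation=2),cv2.resize(S,(440,300)if 0 else(400,300))[:, :].copy() if 0 else cv2.copyMakeBorder(cv2.resize(S,(400,300),interpolation=2),0,0,0,40,0)]))
E
```

```text
t 22.00 p [ 0.4269 -0.1584  0.0827] psi 90.2 tilt 0.0 q [-0.41 -0.01  2.2  -0.    0.94 -0.41] F [-0.3  0.1  0.6] w 0.0273 g 22.9
```

View pics/t1.png

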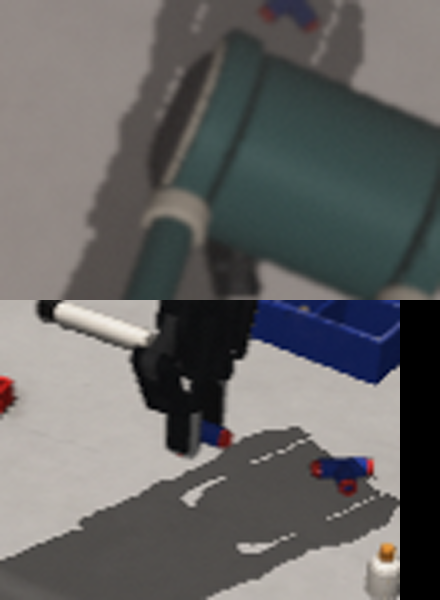

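The tee is held: one run end shows at crop (222,436) beside the finger at (183,440). I'll carry it to the green bin and look closer there, because the grip is only 27 mm wide instead of 34.

```bash
(python3 -m crank '[[[0.3,0.1,0],[0,0,0]],[[0.65,0.25,0],[0,0,0]],[[1,0.42,0],[0,0,0]],[[1,0.42,0],[0,0,0]]]'
python3 -m crank '[[[0.35,0.1,0],[0,0,0]],[[0.7,0.25,0],[0,0,0]],[[1,0.42,0],[0,0,0]],[[1,0.42,0],[0,0,0]]]'
python3 -m crank '[[[0.35,0.1,0],[0,0,0]],[[0.7,0.25,0],[0,0,0]],[[1,0.42,0],[0,0,0]],[[1,0.42,0],[0,0,0]]]'
python3 -m crank '[[[0.35,0.1,0],[0,0,0]],[[0.7,0.25,0],[0,0,0]],[[1,0.42,0],[0,0,0]],[[1,0.42,0],[0,0,0]]]'
python3 -m crank '[[[0.08,0,0],[0,0,-0.027]],[[0.08,0,0],[0,0,-0.027]],[[0.08,0,0],[0,0,-0.027]]]') >/dev/null; python3 st.py
python3 - <<'E'
from h import *
T=snap("top")["img"][130:205,190:300,::-1];S=snap("scene")["img"][120:195,230:330,::-1]
cv2.imwrite("pics/t2.png",np.vstack([cv2.resize(T,(440,300),interpolation=2),cv2.copyMakeBorder(cv2.resize(S,(400,300),interpolation=2),0,0,0,40,0)]))
E
```

```text
t 23.68 p [0.5942 0.2484 0.0812] psi 92.4 tilt 0.1 q [ 0.36  0.33  1.81 -0.    1.    0.32] F [-0.5 -0.1 -0.5] w 0.0274 g 22.9
```

View pics/t2.png

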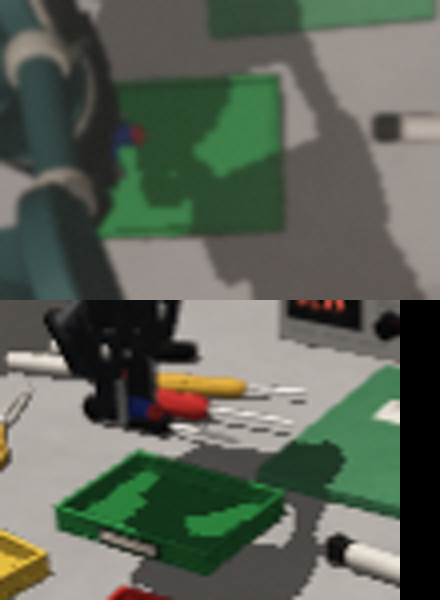

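Run:
```python
from h import *
S=snap("scene")["img"][120:162,238:298,::-1]
S=cv2.convertScaleAbs(S,alpha=2,beta=15)
cv2.imwrite("pics/t3.png",cv2.resize(S,(780,546),interpolation=cv2.INTER_NEAREST))
```

View pics/t3.png

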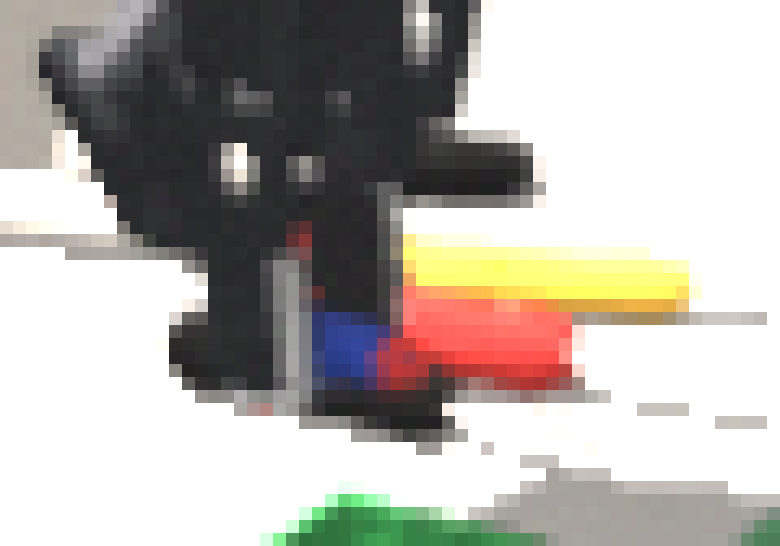

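The red pixels just under the near fingertip at (265,405) are the branch collar, so the tee hangs slightly branch-down. I'll lower it until it touches; it should level on the floor.

```bash
python3 -m crank '[[[0,0,0.2],[0,0,0]],[[0,0,0.45],[0,0,0]],[[0,0,0.6],[0,0,0]],[[0,0,0.65],[0,0,0]],[[0,0,0.65],[0,0,0]],[[0,0,0.65],[0,0,0]]]' >/dev/null; python3 st.py
python3 -m crank '[[[0,0,0.02],[0,0,0]],[[0,0,0.04],[0,0,0]],[[0,0,0.04],[0,0,0]],[[0,0,0.04],[0,0,0]]]' >/dev/null; python3 st.py
python3 -m crank '[[[0,0,0.02],[0,0,0]],[[0,0,0.04],[0,0,0]],[[0,0,0.04],[0,0,0]],[[0,0,0.04],[0,0,0]]]' >/dev/null; python3 st.py
```

```text
t 24.33 p [0.5953 0.2492 0.0178] psi 92.4 tilt 0.0 q [ 0.36  0.41  1.84 -0.    0.89  0.32] F [ 0.5  0.4 -0.7] w 0.0275 g 22.9
t 24.67 p [0.5955 0.2498 0.0141] psi 92.4 tilt 0.1 q [ 0.36  0.42  1.84 -0.    0.89  0.32] F [ 0.1  0.6 -0.1] w 0.0275 g 22.9
t 25.00 p [0.5948 0.2495 0.0091] psi 92.4 tilt 0.0 q [0.36 0.42 1.84 0.   0.88 0.32] F [-0.4  0.3 -0.6] w 0.0273 g 22.9
```

```bash
python3 -m crank '[[[0,0,0.01],[0,0,0]],[[0,0,0.02],[0,0,0]],[[0,0,0.02],[0,0,0]],[[0,0,0.02],[0,0,0]]]' >/dev/null; python3 st.py
python3 -m crank '[[[0,0,0],[0,0,0]],[[0,0,0],[0,0,0]],[[0,0,0],[0,0,0]],[[0,0,0],[0,0,0]],[[0,0,0],[0,0,0]],[[0,0,0],[0,0,0]]]' 0.25 >/dev/null; python3 st.py
python3 -m crank '[[[0,0,-0.2],[0,0,0]],[[0,0,-0.5],[0,0,0]],[[0,0,-0.9],[0,0,0.027]],[[0,0,-0.9],[0,0,0.027]],[[0,0,-0.9],[0,0,0.027]],[[0,0,-0.9],[0,0,0.027]]]' >/dev/null
(python3 -m crank '[[[-0.4,0,0],[0,0,0]],[[-0.8,0,0],[0,0,0]],[[-1,0,0],[0,0,0]],[[-1,0,0],[0,0,0]]]' 1
python3 -m crank '[[[-0.4,-0.1,0],[0,0,0]],[[-0.8,-0.1,0],[0,0,0]],[[-1,-0.1,0],[0,0,0]],[[-1,-0.1,0],[0,0,0]]]') >/dev/null; python3 st.py
python3 - <<'E'
from h import *
T=snap("top")["img"][140:200,200:280,::-1];S=snap("scene")["img"][150:195,235:310,::-1]
cv2.imwrite("pics/g1.png",np.vstack([cv2.resize(T,(480,360),interpolation=2),cv2.resize(S,(480,240) if 0 else (480,288),interpolation=2)[:240]]))
E
```

```text
t 25.33 p [0.5949 0.2495 0.0072] psi 92.4 tilt 0.0 q [0.36 0.42 1.84 0.   0.88 0.32] F [0.6 0.  0.1] w 0.0275 g 22.9
t 25.83 p [0.5951 0.2496 0.0074] psi 92.4 tilt 0.0 q [ 0.36  0.42  1.84 -0.    0.88  0.32] F [-0.9  0.6 -0.1] w 0.0534 g 0.0
t 27.00 p [0.5835 0.0465 0.0955] psi 89.8 tilt 0.2 q [ 0.04  0.22  1.93 -0.    1.    0.04] F [-0.4 -0.4 -0.3] w 0.0853 g 0.0
```

View pics/g1.png

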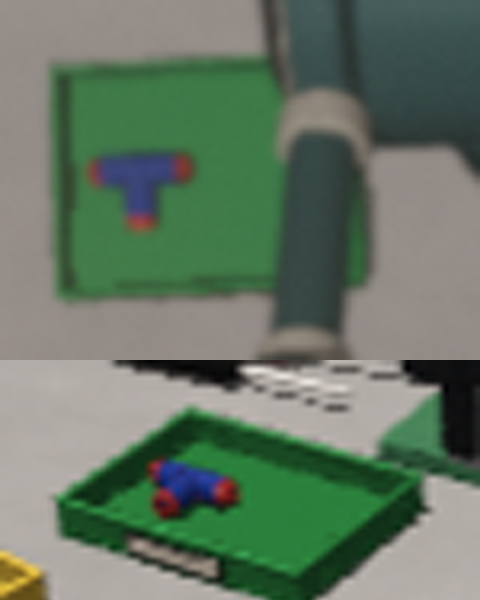

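Tee 1 lies flat in the left half of the green bin (crop top view, run x 90-192 at y 168, branch down at (141,220)). Now tee 2, a little deeper.

```bash
(python3 -m crank '[[[-0.4,-0.15,0],[0,0,0]],[[-0.8,-0.15,0],[0,0,0]],[[-1,-0.15,0],[0,0,0]],[[-1,-0.15,0],[0,0,0]]]'
python3 -m crank '[[[-0.4,-0.15,0],[0,0,0]],[[-0.8,-0.15,0],[0,0,0]],[[-1,-0.15,0],[0,0,0]],[[-1,-0.15,0],[0,0,0]]]'
python3 -m crank '[[[-0.4,-0.16,0],[0,0,-0.391]],[[-0.69,-0.16,0],[0,0,-0.391]],[[-0.69,-0.16,0],[0,0,-0.391]],[[-0.69,-0.16,0],[0,0,-0.391]],[[-0.69,-0.16,0],[0,0,-0.391]],[[-0.69,-0.16,0],[0,0,-0.391]],[[-0.69,-0.16,0],[0,0,-0.391]]]') >/dev/null; python3 st.py
python3 -m crank '[[[0,0,0.4],[0,0,0]],[[0,0,0.7],[0,0,0]],[[0,0,0.88],[0,0,0]],[[0,0,0.94],[0,0,0]],[[0,0,0.94],[0,0,0]],[[0,0,0.94],[0,0,0]],[[0,0,0.94],[0,0,0]]]' >/dev/null; python3 st.py
```

```text
t 28.35 p [ 0.5395 -0.2173  0.0969] psi 125.1 tilt 0.1 q [-0.43  0.21  1.93  0.    1.   -1.04] F [-0.5  1.2 -0.6] w 0.0854 g 0.0
t 28.93 p [ 0.5407 -0.2197  0.0051] psi 125.2 tilt 0.2 q [-0.43  0.33  1.98  0.    0.83 -1.04] F [-0.5  0.7 -0.6] w 0.0855 g 0.0
```

```bash
python3 -m crank '[[[0,-0.04,0.02],[0,0,0]],[[0,-0.04,0.045],[0,0,0]],[[0,-0.04,0.045],[0,0,0]],[[0,-0.04,0.045],[0,0,0]]]' >/dev/null; python3 st.py
python3 -m crank '[[[0,0,0],[0,0,0]],[[0,0,0],[0,0,0]],[[0,0,0],[0,0,0]],[[0,0,0],[0,0,0]],[[0,0,0],[0,0,0]],[[0,0,0],[0,0,0]],[[0,0,0],[0,0,0]],[[0,0,0],[0,0,0]],[[0,0,0],[0,0,0]],[[0,0,0],[0,0,0]]]' -1 22 >/dev/null; python3 st.py
```

```text
t 29.27 p [ 0.5358 -0.2219 -0.0007] psi 125.2 tilt 0.0 q [-0.44  0.33  1.99  0.    0.82 -1.05] F [ 0.4 -0.3  0.4] w 0.0855 g 0.0
t 30.10 p [ 5.366e-01 -2.222e-01 -1.000e-04] psi 125.2 tilt 0.1 q [-0.44  0.33  1.99 -0.    0.82 -1.05] F [-0.6 -0.1  6.1] w 0.0274 g 24.5
```

```bash
(python3 -m crank '[[[0,0,-0.1],[0,0,0]],[[0,0,-0.3],[0,0,0]],[[0,0,-0.6],[0,0,0.391]],[[0,0,-0.8],[0,0,0.391]],[[0,0,-0.8],[0,0,0.391]],[[0,0,-0.8],[0,0,0.391]],[[0,0,-0.8],[0,0,0.391]],[[0,0,-0.8],[0,0,0.391]],[[0,0,-0.8],[0,0,0.391]]]'
python3 -m crank '[[[0.3,0.15,0],[0,0,0]],[[0.65,0.15,0],[0,0,0]],[[1,0.15,0],[0,0,0]],[[1,0.15,0],[0,0,0]]]'
python3 -m crank '[[[0.35,0.15,0],[0,0,0]],[[0.7,0.15,0],[0,0,0]],[[1,0.15,0],[0,0,0]],[[1,0.15,0],[0,0,0]]]'
python3 -m crank '[[[0.35,0.15,0],[0,0,0]],[[0.7,0.15,0],[0,0,0]],[[1,0.15,0],[0,0,0]],[[1,0.15,0],[0,0,0]]]'
python3 -m crank '[[[0.35,0.15,0],[0,0,0]],[[0.7,0.15,0],[0,0,0]],[[1,0.15,0],[0,0,0]],[[1,0.15,0],[0,0,0]]]'
python3 -m crank '[[[0.12,0,0],[0,0,-0.027]],[[0.12,0,0],[0,0,-0.027]],[[0.12,0,0],[0,0,-0.027]],[[0.12,0,0],[0,0,-0.027]]]') >/dev/null; python3 st.py
```

```text
t 32.52 p [0.5957 0.1891 0.0787] psi 92.4 tilt 0.0 q [ 0.27  0.3   1.85 -0.    0.99  0.23] F [ 0.5 -0.8 -0.6] w 0.0272 g 21.9
```

```bash
python3 -m crank '[[[0,0,0.2],[0,0,0]],[[0,0,0.45],[0,0,0]],[[0,0,0.6],[0,0,0]],[[0,0,0.68],[0,0,0]],[[0,0,0.7],[0,0,0]],[[0,0,0.72],[0,0,0]],[[0,0,0.72],[0,0,0]],[[0,0,0.72],[0,0,0]]]' >/dev/null; python3 st.py
python3 -m crank '[[[0,0,0.01],[0,0,0]],[[0,0,0.02],[0,0,0]],[[0,0,0.02],[0,0,0]],[[0,0,0.02],[0,0,0]]]' >/dev/null; python3 st.py
```

```text
t 33.18 p [0.5969 0.1903 0.0081] psi 92.4 tilt 0.1 q [ 0.27  0.39  1.89 -0.    0.86  0.23] F [-0.2 -0.2  0.5] w 0.0276 g 21.9
t 33.52 p [0.5959 0.1904 0.0052] psi 92.4 tilt 0.0 q [0.27 0.4  1.89 0.   0.86 0.23] F [0.5 0.1 0.6] w 0.0274 g 21.9
```

```bash
python3 -m crank '[[[0,0,0.015],[0,0,0]],[[0,0,0.015],[0,0,0]],[[0,0,0.015],[0,0,0]]]' >/dev/null; python3 st.py
python3 -m crank '[[[0,0,0],[0,0,0]],[[0,0,0],[0,0,0]],[[0,0,0],[0,0,0]],[[0,0,0],[0,0,0]],[[0,0,0],[0,0,0]],[[0,0,0],[0,0,0]]]' 0.25 >/dev/null; python3 st.py
(python3 -m crank '[[[0,0,-0.2],[0,0,0]],[[0,0,-0.5],[0,0,0]],[[0,0,-0.9],[0,0,0.042]],[[0,0,-0.9],[0,0,0.042]],[[0,0,-0.9],[0,0,0.042]],[[0,0,-0.9],[0,0,0.042]]]'
python3 -m crank '[[[-0.4,0.1,0],[0,0,0]],[[-0.8,0.1,0],[0,0,0]],[[-1,0.1,0],[0,0,0]],[[-1,0.1,0],[0,0,0]]]' 1
python3 -m crank '[[[-0.3,0.1,0],[0,0,0]],[[-0.51,0.1,0],[0,0,0]],[[-0.51,0.1,0],[0,0,0]],[[-0.51,0.1,0],[0,0,0]],[[-0.51,0.1,0],[0,0,0]]]') >/dev/null; python3 st.py
```

```text
t 33.77 p [0.5956 0.1903 0.0032] psi 92.4 tilt 0.0 q [0.27 0.4  1.89 0.   0.85 0.23] F [-0.6 -0.3  0.3] w 0.0272 g 21.9
t 34.27 p [0.5958 0.1903 0.0034] psi 92.4 tilt 0.0 q [ 0.27  0.4   1.89 -0.    0.85  0.23] F [0.7 1.3 0.5] w 0.0533 g 0.0
t 35.52 p [0.6112 0.0396 0.0921] psi 88.6 tilt 0.1 q [0.02 0.27 1.87 0.   1.01 0.05] F [ 0.3  0.8 -0.7] w 0.0851 g 0.0
```

```bash
python3 -m crank '[[[0,0.03,0.4],[0,0,0]],[[0,0.03,0.7],[0,0,0]],[[0,0.03,0.84],[0,0,0]],[[0,0.03,0.88],[0,0,0]],[[0,0.03,0.88],[0,0,0]],[[0,0.03,0.88],[0,0,0]]]' >/dev/null; python3 st.py
python3 -m crank '[[[0,0,0],[0,0,0]],[[0,0,0],[0,0,0]],[[0,0,0],[0,0,0]],[[0,0,0],[0,0,0]],[[0,0,0],[0,0,0]],[[0,0,0],[0,0,0]],[[0,0,0],[0,0,0]],[[0,0,0],[0,0,0]],[[0,0,0],[0,0,0]],[[0,0,0],[0,0,0]]]' -1 30 >/dev/null; python3 st.py
python3 -m crank '[[[0,0,-0.1],[0,0,0]],[[0,0,-0.3],[0,0,0]],[[0,0,-0.6],[0,0,-0.015]],[[0,0,-0.8],[0,0,-0.015]],[[0,0,-0.8],[0,0,-0.015]],[[0,0,-0.8],[0,0,-0.015]]]' >/dev/null; python3 st.py
```

```text
t 36.02 p [0.616  0.0394 0.0063] psi 88.7 tilt 0.1 q [0.02 0.38 1.91 0.   0.85 0.05] F [0.3 0.  0.1] w 0.0856 g 0.0
t 36.85 p [0.6158 0.0387 0.0061] psi 88.6 tilt 0.1 q [ 0.02  0.38  1.91 -0.    0.85  0.05] F [-0.4 -1.2  5.7] w 0.0179 g 30.4
t 37.35 p [0.6163 0.0388 0.0871] psi 90.0 tilt 0.2 q [0.02 0.28 1.87 0.   0.99 0.02] F [-0.6  0.5 -0.8] w 0.0178 g 29.7
```

```bash
(python3 -m crank '[[[0.15,-0.4,0],[0,0,0]],[[0.31,-0.7,0],[0,0,0]],[[0.31,-0.87,0],[0,0,0]],[[0.31,-0.87,0],[0,0,0]]]'
python3 -m crank '[[[0.15,-0.4,0],[0,0,-0.056]],[[0.31,-0.7,0],[0,0,-0.056]],[[0.31,-0.87,0],[0,0,-0.056]],[[0.31,-0.87,0],[0,0,-0.056]],[[0.31,-0.87,0],[0,0,-0.056]]]'
python3 -m crank '[[[0,0,0.2],[0,0,0]],[[0,0,0.5],[0,0,0]],[[0,0,0.5],[0,0,0]],[[0,0,0.5],[0,0,0]]]') >/dev/null; python3 st.py
python3 - <<'E'
from h import *
T=snap("top")["img"][190:265,235:325,::-1];S=snap("scene")["img"][165:245,225:320,::-1]
G=snap("top")["img"][140:200,200:280,::-1]
cv2.imwrite("pics/r1.png",np.vstack([np.hstack([cv2.resize(T,(400,300),interpolation=2),cv2.resize(S,(380,300),interpolation=2)]),cv2.copyMakeBorder(cv2.resize(G,(380,285),interpolation=2),0,0,0,400,0)]))
E
```

```text
t 38.43 p [0.4405 0.1001 0.0339] psi 95.0 tilt 0.3 q [ 0.17  0.07  2.24 -0.    0.84  0.08] F [-0.2  0.1  0.1] w 0.0178 g 29.8
```

View pics/r1.png

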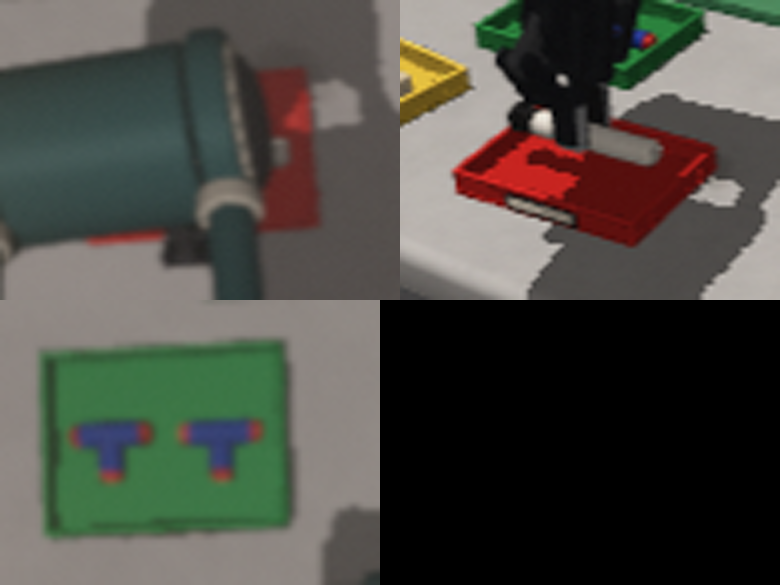

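The tees lie flat side by side in the green bin (bottom crop, runs at (110,433) and (220,432)). The sleeve's right end at (282,152) is about 11 mm inside the red bin's right inner wall and centred across it, so I'll lower it.

```bash
python3 -m crank '[[[0,0,0.1],[0,0,0]],[[0,0,0.18],[0,0,0]],[[0,0,0.22],[0,0,0]],[[0,0,0.23],[0,0,0]],[[0,0,0.235],[0,0,0]],[[0,0,0.235],[0,0,0]],[[0,0,0.235],[0,0,0]]]' >/dev/null; python3 st.py
python3 -m crank '[[[0,0,0.01],[0,0,0]],[[0,0,0.01],[0,0,0]],[[0,0,0.01],[0,0,0]]]' >/dev/null; python3 st.py
```

```text
t 39.17 p [0.4414 0.1008 0.012 ] psi 95.0 tilt 0.0 q [0.17 0.1  2.25 0.   0.79 0.08] F [-0.4 -0.  -0.6] w 0.0180 g 29.8
t 39.42 p [0.4413 0.1008 0.011 ] psi 95.0 tilt 0.0 q [ 0.17  0.1   2.25 -0.    0.78  0.08] F [-0.4  0.3 -0.4] w 0.0181 g 29.8
```

```bash
python3 -m crank '[[[0,0,0.01],[0,0,0]],[[0,0,0.02],[0,0,0]],[[0,0,0.02],[0,0,0]],[[0,0,0.02],[0,0,0]]]' >/dev/null; python3 st.py
python3 -m crank '[[[0,0,0.005],[0,0,0]],[[0,0,0.005],[0,0,0]],[[0,0,0.005],[0,0,0]]]' >/dev/null; python3 st.py
```

```text
t 39.75 p [0.4414 0.1008 0.009 ] psi 95.0 tilt 0.0 q [0.17 0.11 2.25 0.   0.78 0.08] F [-1.3  0.6  1.6] w 0.0181 g 30.0
t 40.00 p [0.4414 0.1008 0.009 ] psi 95.0 tilt 0.0 q [0.17 0.11 2.25 0.   0.78 0.08] F [-3.1 -0.6  6.1] w 0.0179 g 30.6
```

Contact. I'll release, lift, and move off to the side for a final look.

```bash
(python3 -m crank '[[[0,0,0],[0,0,0]],[[0,0,0],[0,0,0]],[[0,0,0],[0,0,0]],[[0,0,0],[0,0,0]],[[0,0,0],[0,0,0]],[[0,0,0],[0,0,0]]]' 0.1
python3 -m crank '[[[0,0,-0.2],[0,0,0]],[[0,0,-0.6],[0,0,0]],[[0,0,-1],[0,0,0]],[[0,0,-1],[0,0,0]],[[0,0,-1],[0,0,0]]]'
python3 -m crank '[[[-0.4,0,0],[0,0,0]],[[-0.8,0.1,-0.3],[0,0,0]],[[-1,0.1,-0.5],[0,0,0]],[[-1,0.1,-0.5],[0,0,0]]]'
python3 -m crank '[[[-0.4,0.1,0],[0,0,0]],[[-0.8,0.1,0],[0,0,0]],[[-1,0.1,0],[0,0,0]],[[-1,0.1,0],[0,0,0]],[[-1,0.1,0],[0,0,0]]]'
python3 -m crank '[[[-0.4,0.1,0],[0,0,0]],[[-0.8,0.1,0],[0,0,0]],[[-1,0.1,0],[0,0,0]],[[-1,0.1,0],[0,0,0]],[[-1,0.1,0],[0,0,0]]]')>/dev/null; python3 st.py
python3 - <<'E'
from h import *
T=snap("top")["img"][140:260,160:320,::-1];S=snap("scene")["img"][150:240,205:325,::-1]
cv2.imwrite("pics/f.png",np.vstack([cv2.resize(T,(400,300),interpolation=2),cv2.resize(S,(400,300),interpolation=2)]))
E
```

```text
t 42.08 p [ 0.4968 -0.1944  0.157 ] psi 95.0 tilt 0.2 q [-0.42  0.06  1.98  0.    1.1  -0.51] F [-0.5  1.  -0.6] w 0.0468 g 0.0
```

View pics/f.png

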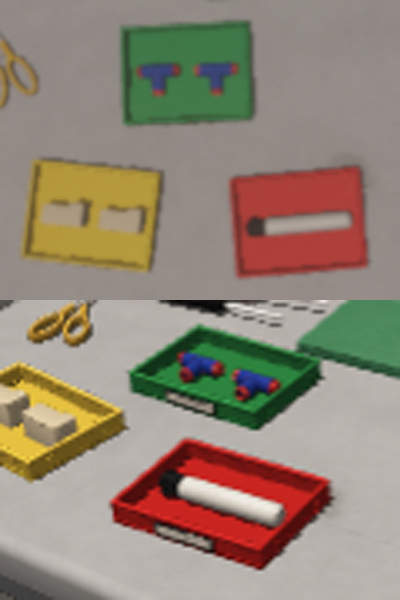

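All five parts lie flat in their bins: blocks in yellow at (65,213) and (122,218), tees in green at (158,78) and (217,77), sleeve in red at (298,224).

```bash
python3 -c "
from bench import ctrl
print(ctrl.finish_job())"
```

```text
the job is handed in; nothing more can be done
None
```

The job is handed in at about 42 s: both ceramic blocks are in the yellow bin, both tees in the green and the sleeve in the red, all lying flat and apart in the last picture, and the arm made no move at the glue bottle or the tape.

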